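# Find the rattling tin on the glazier's bench

## Task

One of the three closed tins on the stained-glass bench has a loose lead weight rolling about inside. Pick up the tins one at a time and shake each end to end along its length, back and forth a few times, until you find the one that rattles (shake that one too, even if only one is left); then stand it gently, upright, in the middle of the round cork mat. Leave the other two tins standing upright on the bench, clear of the mat.

Things in the scene. Friction and masses are not known exactly. Their poses are not given: they have to be found in the camera images.
- tin_red_mid (a point): Closed tin with a red lid, aluminium below, 110 mm long (its x axis) x 60 wide (y) x 50 high (z), lid fixed shut. The point is its centre, 25 mm above its underside. Grasp it across the 60 mm width. All tins stand on the bench, their length within 30 degrees of straight away from the robot (world x), at least 170 mm apart.
- tin_yellow_mid (a point): Same tin with a yellow lid; point and axes likewise. Any one of the three tins, drawn afresh each time, holds a loose lead ball of 270 g, 36 mm across, free to roll 66 mm from end to end; the other two hold nothing loose. The tins alone weigh anything from 175 to 665 g, so neither weight nor colour tells which it is.
- tin_blue_mid (a point): Same tin with a blue lid; point and axes likewise. Jerked or rocked along its length, the rattling tin's ball runs to one end and then the other: with the arm at rest again the tin's centre of weight has shifted along its length, and the moment on the tool differs by about 0.17 N m between ball at one end and at the other. The other tins are balanced about their centres.
- mat: Round cork mat, 200 mm across and 5 mm thick, fixed to the bench; origin at the centre of its underside, on the bench top. It lies in one row with the tins, at least 170 mm from their centres. Jar, saucer, spool and brush stand farther out, beyond the row, and are not needed.
Mind the look-alikes: they are no part of the job. Leave any purple look-alike of the part that bears tin_blue_mid alone. What is shaped like the part that bears tin_red_mid but purple is not meant.

How it is judged:
By the outcome, as a careful person would: the job done as asked, in the order asked, and still so for the second after the job is handed in, with the robot touching nothing.
It also fails if it takes over 72 s, if anything falls off the work surface, if the arm or the gripper's body presses on something with over 40 N, if the wrist force passes 120 N, or if a joint passes its speed limit or range.

## Robot

A 7-joint arm with a two-finger parallel gripper is mounted at the origin on the work surface. World frame = base frame: x ahead of the robot, y to its left, z up, the work surface at z = 0. Lengths are in m, angles in rad, forces in N, time in s.
With the tool pointing down it reaches from about 0.4 to 0.875 m from the base axis. Payload 19.3 kg.
Tool frame: the origin (TCP) lies at the very end of the fingers, on their centre line; the grasp point (between the pads) lies 19 mm behind it; z points along the fingers, y is the direction in which the jaws open and shut (so a half turn about z gives the same grasp; the last joint's range is limited). The gripper opens to 85 mm and grips with 20 to 120 N. Pads are 22 mm wide; open, the fingers measure 114 mm over their backs; the gripper's body (76 mm by 85 mm) begins 54 mm behind the grasp point. The pads swing forward as they close: fully open they stand 13 mm farther back than shut.
Start: joints at [-1.363, 0.521, -0.036, 1.599, 0.021, 1.021, -0.113], TCP at [0.171, 0.601, 0.231] pointing down, gripper open.
Joint ranges: [-2.91, 2.91], [-0.3, 2.13], [-1.5, 1.42], [0.17, 2.43], [-1.26, 4.41], [0.16, 1.93], [-2.52, 2.52]. Speed limits (rad/s): [1.89, 1.89, 2.39, 2.39, 3.01, 3.01, 3.01].

## Interface

Orientations are given as [roll, pitch, yaw] about the fixed x, y, z axes, in that order (R = Rz(yaw) Ry(pitch) Rx(roll)).
In Python, from workcell import bot, grab_frame, calibration, workorder gives the robot as it stands.
- The arm moves only by the tool move_arm, never from a script. Its arguments are lists of equal length, an entry for each row: "jaw": the closure in counts, from 0 (fully open) to 255 (shut); "dp": the shift along the tool's x, y, z in units of 800 mm (1.0 is 800 mm), a list of three; "rotation": the turn, a rotation vector about the tool's x, y, z in units of pi rad (1.0 is pi rad), a list of three. In form: {"jaw": [jaw, ...], "dp": [[dx, dy, dz], ...], "rotation": [[rx, ry, rz], ...]}. A call has 1 to 10 rows; each row shifts and turns the commanded pose from where the row before left it, along the tool's axes as they then stand; what a row does not reach is not made up. A row lasts 1/8 s, in which the tool goes at most 62.5 mm and 10.7 degrees, less where a joint would pass 70% of its speed; a pose out of reach is approached as far as the arm can. A call with a number of a shift or a turn outside -1 to 1 is refused whole. A call with a gripper value outside its range is refused whole. The fingers move at their own pace and stop on an object; "squeeze" is the grip in N (left out, the last holds). Time passes only in rows, so rows that do not move let the fingers close. It gives the time, the measured TCP pose, the force and the opening at its end, in the units of the state.
- bot.observe(): the state, without advancing time (a new reading comes with each control period).
- grab_frame(name): name is "side" or "top"; returns the picture (384x512x3 uint8, blue, green, red); there is no depth.
- calibration(name): a dict with "camera_matrix" (3x3 intrinsics, pixels), "T" (4x4, takes a point from camera to world coordinates). Camera axes: x right, y down, z forward; pixel columns grow to the right and rows downward; lengths in m; the calibration is good to about 2 mm. A picture is of the moment at which its call begins. calibration takes no time and is no camera call.
- workorder.job_done(): hands the job in, once; it reports no verdict.
The state is a dict: "clock": time; "qpos": joint angles; "qd": joint speeds; "joint_efforts": joint torques, N m; "position": TCP position; "tool_rot": TCP orientation; "force": force on the tool from outside, world axes, zero at the start; "moment": the same for the moment, N m; "grip_width": finger opening in m.
Only numpy, scipy, OpenCV 4.12 (cv2) and the standard library are available. Lean on these libraries where they do the work, as an engineer would, in place of code of your own. Each camera call takes 0.05 s, during which the arm holds its last target. There are 200 camera calls.

## Working session

There is one attempt and no reset: what is moved stays moved. The work goes in short steps, Python scripts to look and compute and a tool call to move; the robot and the scene stay as the last step left them, time stands still between calls to the robot, and variables do not carry over. Pictures are saved under pics/ and viewed, about 8 in all and at most 12, crops included, and the job is handed in when it is done.

Besides the shell and the picture viewer there is one more tool, called after "Request:" by a JSON object that holds its "api" and its "payload". move_arm: Moves the arm, as the interface text tells. Shifts and turns lie within -1 to 1; 1 stands for 800 mm of shift or pi rad of turn. Its arguments: {"type":"object","properties":{"jaw":{"type":"array","items":{"type":"number"}},"dp":{"type":"array","items":{"type":"array","items":{"type":"number","minimum":-1,"maximum":1}}},"rotation":{"type":"array","items":{"type":"array","items":{"type":"number","minimum":-1,"maximum":1}}},"squeeze":{"type":"number"}},"required":["jaw","dp","rotation"]}

```bash
mkdir -p pics
python3 - <<'E'
from workcell import bot, grab_frame, calibration
import cv2, numpy as np
np.set_printoptions(precision=4,suppress=True)
for n in("side","top"):
    cv2.imwrite(f"pics/{n}0.png",grab_frame(n)); c=calibration(n); print(n,np.array(c["camera_matrix"]),np.array(c["T"]))
print(bot.observe())
E
```

```text
side [[483.8199   0.     248.278 ]
 [  0.     483.8199 183.6787]
 [  0.       0.       1.    ]] [[ 0.774  -0.4519  0.4436 -0.0809]
 [-0.6331 -0.5655  0.5286 -0.6704]
 [ 0.012  -0.6899 -0.7238  0.9457]
 [ 0.      0.      0.      1.    ]]
top [[415.9214   0.     256.4169]
 [  0.     415.9214 198.7226]
 [  0.       0.       1.    ]] [[-0.0214 -0.9822  0.1866  0.2912]
 [-0.9994  0.026   0.0223 -0.0115]
 [-0.0268 -0.186  -0.9822  1.0289]
 [ 0.      0.      0.      1.    ]]
{'clock': 0.1, 'qpos': array([-1.3632,  0.5219, -0.0363,  1.5999,  0.0212,  1.0211, -0.1128]), 'qd': array([-0.0003,  0.    ,  0.0001, -0.002 , -0.0005, -0.001 , -0.0007]), 'joint_efforts': array([  0.0031, -92.8483,   1.984 , -37.0536,   0.0181,   0.0053,
        -0.    ]), 'position': array([0.1713, 0.6008, 0.2308]), 'tool_rot': array([-3.1407,  0.0001,  2.8638]), 'force': array([0.3334, 0.3575, 0.3864]), 'moment': array([-0.0127,  0.0021,  0.0175]), 'grip_width': 0.085517062368509}
```

View pics/top0.png

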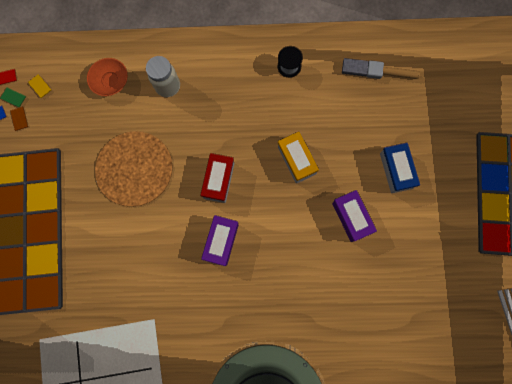

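View pics/side0.png

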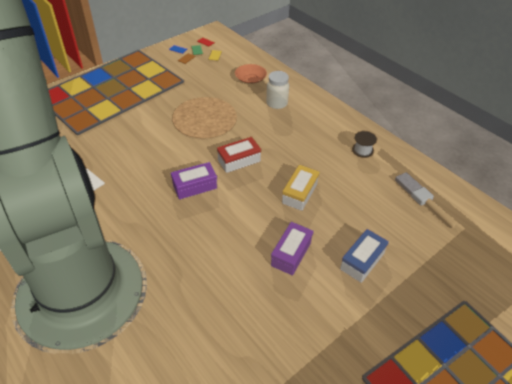

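The top view shows the red tin at (217,177), yellow at (298,156), blue at (401,167) and the mat at (134,169). The look-alikes are purple tins at (220,240) and (355,215). The coloured tile panels, red saucer and glass bits also share these colours. I choose the three tins with aluminium bodies and lids with white labels, and I'll triangulate the labels.

```bash
cat > h.py <<'E'
import cv2, numpy as np
from workcell import calibration
np.set_printoptions(precision=4,suppress=True)
def ray(n,p):
    c=calibration(n);K=np.array(c["camera_matrix"]);T=np.array(c["T"])
    d=T[:3,:3]@np.linalg.solve(K,[p[0],p[1],1.]);return T[:3,3],d
def plane(n,p,z):
    o,d=ray(n,p);return o+d*(z-o[2])/d[2]
def tri(a,b):
    (o1,d1),(o2,d2)=ray("top",a),ray("side",b)
    s=np.linalg.lstsq(np.c_[d1,-d2],o2-o1,rcond=None)[0]
    p,q=o1+s[0]*d1,o2+s[1]*d2
    return (p+q)/2,np.linalg.norm(p-q)
def label(img,p,r=22):
    h=cv2.cvtColor(img,cv2.COLOR_BGR2HSV)
    m=((h[...,1]<60)&(h[...,2]>165)).astype(np.uint8)
    n,l,st,c=cv2.connectedComponentsWithStats(m)
    k=[i for i in range(1,n) if np.hypot(*(c[i]-p))<r and st[i,4]>60]
    k=max(k,key=lambda i:st[i,4])
    ct=cv2.findContours((l==k).astype(np.uint8),0,2)[0][0]
    return c[k],st[k,4],ct
def tin(top,side,pt,ps):
    a,A,ct=label(top,pt);b,B,_=label(side,ps)
    P,e=tri(a,b)
    w=np.array([plane("top",q[0],P[2])[:2] for q in ct],np.float32)
    (cx,cy),(s1,s2),_=r=cv2.minAreaRect(w);bx=cv2.boxPoints(r)
    e1,e2=bx[1]-bx[0],bx[2]-bx[1];v=max(e1,e2,key=np.linalg.norm)
    y=np.arctan2(v[1],v[0]);y=(y+np.pi/2)%np.pi-np.pi/2
    return P,e,(s1,s2),np.degrees(y),a,b,A,B
E
python3 - <<'E'
from h import *
t,s=cv2.imread("pics/top0.png"),cv2.imread("pics/side0.png")
for n,a,b in(("red",(217,177),(239,150)),("yel",(298,156),(301,187)),("blue",(401,167),(366,248)),("pur1",(220,240),(194,174)),("pur2",(355,215),(293,241))):
    print(n,*tin(t,s,a,b))
def mat(img,p):
    h=cv2.cvtColor(img,cv2.COLOR_BGR2HSV);print(h[p[1],p[0]],h[p[1],p[0]+70])
    m=cv2.inRange(cv2.GaussianBlur(h,(0,0),2),(5,90,120),(13,200,255));n,l,st,c=cv2.connectedComponentsWithStats(m);k=l[p[1],p[0]];print(k,st[k]);
    ct=max(cv2.findContours((l==k).astype(np.uint8),0,1)[0],key=len);return cv2.fitEllipse(cv2.convexHull(ct))
em,es=mat(t,(134,169)),mat(s,(204,117));print(em,es,tri(em[0],es[0]),plane("top",em[0],.005))
x=cv2.resize(t[110:270,80:450],None,fx=2,fy=2)
cv2.ellipse(t,em,(0,255,0),1);cv2.ellipse(s,es,(0,255,0),1)
cv2.imwrite("pics/c1.png",np.hstack([cv2.resize(t[110:250,80:440],None,fx=1.25,fy=2),cv2.resize(s[80:220,150:325],None,fx=2,fy=2)]))
E
```

```text
red [ 0.5567  0.1151 -0.0253] 0.0026398482864969496 (0.03338507190346718, 0.07354516535997391) -12.638622 [216.4097 175.6648] [243.3811 162.0455] 349 286
yel [ 0.5829 -0.0924  0.0496] 0.0026522313287126375 (0.06818734109401703, 0.02984444610774517) 23.622911 [297.9971 154.5735] [300.8879 180.5216] 340 232
blue [ 0.5487 -0.3413  0.0497] 0.0019197947435043695 (0.06817039847373962, 0.030153371393680573) 11.168356 [401.9592 165.4169] [365.6353 248.6382] 343 340
pur1 [0.3803 0.1012 0.0498] 0.00159620724240606 (0.030028454959392548, 0.06824721395969391) -16.498806 [219.122  239.7696] [193.36 173.52] 369 250
pur2 [ 0.4316 -0.2219  0.0501] 0.0016989442471733048 (0.06767766177654266, 0.029903780668973923) 22.701956 [355.3861 214.7528] [292.2528 241.486 ] 360 356
[ 15 175 162] [ 16 157 104]
0 [     0      0    512    384 196012]Traceback (most recent call last):
  File "<stdin>", line 9, in <module>
  File "<stdin>", line 8, in mat
cv2.error: OpenCV(4.12.0) /io/opencv/modules/imgproc/src/shapedescr.cpp:361: error: (-201:Incorrect size of input array) There should be at least 5 points to fit the ellipse in function 'fitEllipseNoDirect'
```

```bash
sed -i 's/k=max(k,key=lambda i:st\[i,4\])/k=min(k,key=lambda i:np.hypot(*(c[i]-p)))/' h.py
python3 - <<'E'
from h import *
t,s=cv2.imread("pics/top0.png"),cv2.imread("pics/side0.png")
print(tin(t,s,(217,177),(239,148)))
def mat(img,p,w,hh):
    L=cv2.GaussianBlur(cv2.cvtColor(img,cv2.COLOR_BGR2LAB),(0,0),1.5).astype(float)
    m0=np.mean(L[p[1]-12:p[1]+12,p[0]-15:p[0]+15],(0,1));print(m0,np.mean(L[p[1]-hh-14:p[1]-hh-6,p[0]-8:p[0]+8],(0,1)),np.mean(L[p[1]+hh+6:p[1]+hh+14,p[0]-8:p[0]+8],(0,1)))
    g=np.full(img.shape[:2],cv2.GC_BGD,np.uint8)
    cv2.ellipse(g,p,(w+14,hh+14),0,0,360,cv2.GC_PR_BGD,-1);cv2.ellipse(g,p,(w,hh),0,0,360,cv2.GC_PR_FGD,-1);cv2.ellipse(g,p,(w-10,hh-10),0,0,360,cv2.GC_FGD,-1)
    cv2.grabCut(img,g,None,np.zeros((1,65)),np.zeros((1,65)),4,cv2.GC_INIT_WITH_MASK)
    ct=max(cv2.findContours(((g&1)).astype(np.uint8),0,1)[0],key=len);return cv2.fitEllipse(cv2.convexHull(ct))
em,es=mat(t,(134,169),39,37),mat(s,(204,117),32,22);print(em,es,tri(em[0],es[0]),plane("top",em[0],.005),plane("side",es[0],.005))
cv2.ellipse(t,em,(0,255,0),1);cv2.ellipse(s,es,(0,255,0),1)
cv2.imwrite("pics/c1.png",np.hstack([cv2.resize(t[110:250,80:440],None,fx=1.25,fy=2),cv2.resize(s[80:220,150:325],None,fx=2,fy=2)]))
E
```

```text
(array([0.5357, 0.1073, 0.0494]), np.float64(0.0024293917343328475), (0.031019017100334167, 0.06833291053771973), np.float32(-12.638629), array([216.4097, 175.6648]), array([238.4537, 147.478 ]), np.int32(349), np.int32(205))
[112.5764 144.45   162.8056] [119.0859 138.9688 161.1016] [121.8047 138.9766 161.6172]
[153.4542 136.2083 155.2903] [155.3047 133.     153.1719] [150.5   133.    152.375]
((132.24778747558594, 168.30389404296875), (73.3240966796875, 79.77999114990234), 67.04583740234375) ((204.0744171142578, 117.830322265625), (42.52549362182617, 65.249267578125), 87.9367904663086) (array([ 0.5768,  0.3331, -0.009 ]), np.float64(0.0010055791767456569)) [0.5734 0.3283 0.005 ] [0.5667 0.3186 0.005 ]
```

View pics/c1.png

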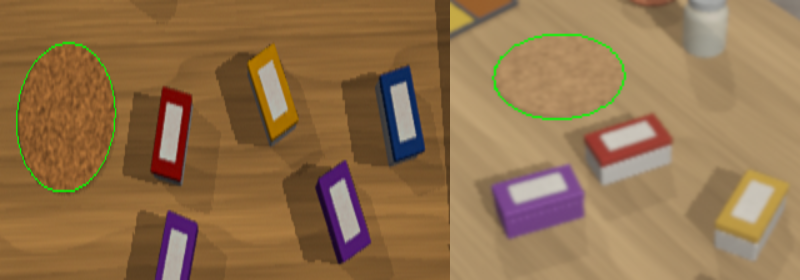

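```bash
cat > go.py <<'E'
# usage: go.py x y z yawdeg : total shift in tool axes (units), total turn, rows needed
import sys, numpy as np
from workcell import bot
from scipy.spatial.transform import Rotation as R
s=bot.observe(); M=R.from_euler('xyz',s['tool_rot'])
print('t',round(s['clock'],2),'pos',s['position'].round(4),'rpy',np.degrees(s['tool_rot']).round(2),'q',s['qpos'].round(2),'w',round(s['grip_width'],4),'F',s['force'].round(2),'M_tool',M.inv().apply(s['moment']).round(3))
if len(sys.argv)>4:
    x,y,z,w=map(float,sys.argv[1:5]); G=R.from_euler('xyz',[np.pi,0,np.radians(w)])
    d=M.inv().apply(np.array([x,y,z])-s['position']); r=(M.inv()*G).as_rotvec()
    print('shift first (units):',(d/.8).round(4),'mm',np.linalg.norm(d)*1e3,' turn (pi):',(r/np.pi).round(4),'rows',max(np.linalg.norm(d)/.06,np.linalg.norm(r)/np.radians(10)))
E
python3 go.py 0.5357 0.1073 0.16 167.4
python3 - <<'E'
from h import *
t=cv2.imread("pics/top0.png");a=cv2.GaussianBlur(cv2.cvtColor(t,cv2.COLOR_BGR2LAB),(0,0),2)[...,1]
m=(a>=142).astype(np.uint8);m[:, :90]=0;m[:, 180:]=0;m[:125]=0;m[215:]=0
m=cv2.morphologyEx(m,cv2.MORPH_OPEN,np.ones((9,9)));m=cv2.morphologyEx(m,cv2.MORPH_CLOSE,np.ones((9,9)))
c=max(cv2.findContours(m,0,1)[0],key=len)
w=np.array([plane("top",q[0],.005)[:2] for q in c],np.float32)
print(cv2.minEnclosingCircle(w),cv2.fitEllipse(w),w.min(0),w.max(0),(w.min(0)+w.max(0))/2)
E
```

```text
t 0.1 pos [0.1713 0.6008 0.2308] rpy [-179.95    0.    164.09] q [-1.36  0.52 -0.04  1.6   0.02  1.02 -0.11] w 0.0855 F [0.33 0.36 0.39] M_tool [ 0.013 -0.001 -0.017]
shift first (units): [-0.6071 -0.4682  0.089 ] mm 617.4877932501433  turn (pi): [-0.0003  0.     -0.0184] rows 10.291463220835723
((0.5751447677612305, 0.325045108795166), 0.09938182681798935) ((0.5748052597045898, 0.3257701098918915), (0.19303253293037415, 0.19497936964035034), 106.80254364013672) [0.4776 0.2306] [0.6717 0.4226] [0.5747 0.3266]
```

Request:
{"api": "move_arm", "payload": {"jaw": [0,0,0,0,0,0,0,0,0,0], "dp": [[-0.061,-0.047,0.009],[-0.061,-0.047,0.009],[-0.061,-0.047,0.009],[-0.061,-0.047,0.009],[-0.061,-0.047,0.009],[-0.061,-0.047,0.009],[-0.061,-0.047,0.009],[-0.061,-0.047,0.009],[-0.061,-0.047,0.009],[-0.058,-0.045,0.008]], "rotation": [[0,0,-0.002],[0,0,-0.002],[0,0,-0.002],[0,0,-0.002],[0,0,-0.002],[0,0,-0.002],[0,0,-0.002],[0,0,-0.002],[0,0,-0.002],[0,0,0]], "squeeze": 80}}

```text
clock: 1.35
position: [0.5504, 0.1165, 0.1597]
tool_rot: [-3.141, -0.0, 2.92]
force: [1.5, 1.8, 0.5]
grip_width: 0.0853
```

```bash
python3 go.py 0.5357 0.1073 0.014 167.4
```

```text
t 1.35 pos [0.5504 0.1165 0.1597] rpy [-1.7999e+02 -1.0000e-02  1.6732e+02] q [-0.35  0.51  0.05  1.84 -0.04  0.79  1.07] w 0.0853 F [1.49 1.85 0.54] M_tool [-0.062 -0.014 -0.044]
shift first (units): [ 0.0153 -0.0152  0.1821] mm 146.73138588259798  turn (pi): [-0.     -0.0001 -0.0005] rows 2.4455230980433
```

Request:
{"api": "move_arm", "payload": {"jaw": [0,0], "dp": [[0,0,0.05],[0,0,0]], "rotation": [[0,0,0],[0,0,0]]}}

```text
clock: 1.6
position: [0.5478, 0.1176, 0.118]
tool_rot: [-3.139, -0.004, 2.92]
force: [0.6, 0.3, 0.5]
grip_width: 0.0854
```

```bash
python3 go.py 0.5357 0.1073 0.014 167.4
```

```text
t 1.6 pos [0.5478 0.1176 0.118 ] rpy [-179.87   -0.25  167.28] q [-0.35  0.57  0.05  1.87 -0.04  0.71  1.07] w 0.0854 F [0.61 0.32 0.52] M_tool [-0.058  0.047 -0.042]
shift first (units): [ 0.0114 -0.0156  0.13  ] mm 105.16294305059867  turn (pi): [-0.0007 -0.0014 -0.0006] rows 1.752715717509978
```

Request:
{"api": "move_arm", "payload": {"jaw": [0,0,0,0], "dp": [[0.011,-0.016,0],[0,0,0.045],[0,0,0.045],[0,0,0.038]], "rotation": [[0,0,0],[0,0,0],[0,0,0],[0,0,0]]}}

```text
clock: 2.1
position: [0.5378, 0.1081, 0.0183]
tool_rot: [3.141, 0.001, 2.921]
force: [0.5, -0.6, -0.1]
grip_width: 0.0853
```

```bash
python3 go.py 0.5357 0.1073 0.014 167.4
```

```text
t 2.1 pos [0.5378 0.1081 0.0183] rpy [1.7996e+02 7.0000e-02 1.6738e+02] q [-0.33  0.72  0.03  1.94 -0.04  0.48  1.08] w 0.0853 F [ 0.48 -0.62 -0.09] M_tool [-0.055 -0.003  0.013]
shift first (units): [ 0.0024 -0.0015  0.0054] mm 4.856634176786542  turn (pi): [ 0.0002  0.0004 -0.0001] rows 0.08094390294644238
```

Request:
{"api": "move_arm", "payload": {"jaw": [0,255,255,255,255,255,255], "dp": [[0.001,0,0.001],[0,0,0],[0,0,0],[0,0,0],[0,0,0],[0,0,0],[0,0,0]], "rotation": [[0,0,0],[0,0,0],[0,0,0],[0,0,0],[0,0,0],[0,0,0],[0,0,0]]}}

```text
clock: 2.98
position: [0.5379, 0.108, 0.0191]
tool_rot: [3.141, 0.002, 2.92]
force: [-4.5, -1.2, 16.8]
grip_width: 0.0587
```

```bash
python3 go.py
```

```text
t 2.98 pos [0.5379 0.108  0.0191] rpy [1.7995e+02 1.1000e-01 1.6733e+02] q [-0.33  0.72  0.03  1.94 -0.04  0.48  1.08] w 0.0587 F [-4.47 -1.19 16.78] M_tool [ 0.829  0.866 -0.041]
```

Request:
{"api": "move_arm", "payload": {"jaw": [255,255,255,255,255,255,255,255], "dp": [[0,0,-0.02],[0,0,-0.04],[0,0,-0.05],[0,0,-0.04],[0,0,-0.02],[0,0,0],[0,0,0],[0,0,0]], "rotation": [[0,0,0],[0,0,0],[0,0,0],[0,0,0],[0,0,0],[0,0,0],[0,0,0],[0,0,0]]}}

```text
clock: 3.98
position: [0.5366, 0.1078, 0.1518]
tool_rot: [-3.141, -0.002, 2.92]
force: [-0.1, -0.5, -9.2]
grip_width: 0.0586
```

```bash
python3 go.py
```

```text
t 3.98 pos [0.5366 0.1078 0.1518] rpy [-1.7994e+02 -9.0000e-02  1.6732e+02] q [-0.35  0.5   0.05  1.88 -0.04  0.76  1.08] w 0.0586 F [-0.14 -0.55 -9.21] M_tool [-0.008 -0.029 -0.045]
```

Request:
{"api": "move_arm", "payload": {"jaw": [255,255,255,255,255,255,255,255,255,255], "dp": [[0.04,0,0],[-0.06,0,0],[0.06,0,0],[-0.06,0,0],[0.06,0,0],[-0.06,0,0],[0.02,0,0],[0,0,0],[0,0,0],[0,0,0]], "rotation": [[0,0,0],[0,0,0],[0,0,0],[0,0,0],[0,0,0],[0,0,0],[0,0,0],[0,0,0],[0,0,0],[0,0,0]]}}

```text
clock: 5.22
position: [0.5373, 0.1079, 0.1528]
tool_rot: [-3.141, -0.0, 2.92]
force: [1.2, -0.6, -8.5]
grip_width: 0.0584
```

```bash
python3 go.py
```

```text
t 5.22 pos [0.5373 0.1079 0.1528] rpy [-179.99   -0.    167.32] q [-0.35  0.5   0.06  1.88 -0.04  0.76  1.08] w 0.0584 F [ 1.22 -0.59 -8.48] M_tool [-0.036  0.065  0.036]
```

Request:
{"api": "move_arm", "payload": {"jaw": [255,255,255,255,255,255,255,255,255], "dp": [[0,0,0],[0,0,0],[0,0,0],[0,0,0],[0,0,0],[0,0,0],[0,0,0],[0,0,0],[0,0,0]], "rotation": [[0,0.04,0],[0,0.04,0],[0,0,0],[0,0,0],[0,-0.04,0],[0,-0.04,0],[0,0,0],[0,0,0],[0,0,0]]}}

```text
clock: 6.35
position: [0.5376, 0.1078, 0.1528]
tool_rot: [-3.142, -0.001, 2.92]
force: [-0.2, -0.2, -9.5]
grip_width: 0.0587
```

```bash
python3 go.py
```

```text
t 6.35 pos [0.5376 0.1078 0.1528] rpy [-1.8000e+02 -3.0000e-02  1.6729e+02] q [-0.35  0.5   0.06  1.88 -0.04  0.76  1.08] w 0.0587 F [-0.18 -0.15 -9.54] M_tool [-0.002  0.028  0.05 ]
```

Request:
{"api": "move_arm", "payload": {"jaw": [255,255,255,255,255,255,255,255,255], "dp": [[0,0,0],[0,0,0],[0,0,0],[0,0,0],[0,0,0],[0,0,0],[0,0,0],[0,0,0],[0,0,0]], "rotation": [[0,-0.04,0],[0,-0.04,0],[0,0,0],[0,0,0],[0,0.04,0],[0,0.04,0],[0,0,0],[0,0,0],[0,0,0]]}}

```text
clock: 7.48
position: [0.5367, 0.1081, 0.1528]
tool_rot: [-3.141, 0.0, 2.921]
force: [-0.6, 0.1, -9.2]
grip_width: 0.0589
```

```bash
python3 go.py
```

```text
t 7.47 pos [0.5367 0.1081 0.1528] rpy [-1.7999e+02  3.0000e-02  1.6735e+02] q [-0.33  0.5   0.04  1.88 -0.02  0.76  1.07] w 0.0589 F [-0.62  0.1  -9.22] M_tool [ 0.026 -0.014 -0.028]
```

Single readings are noisy, at about 0.05 N m. I'll average several per pose, since each camera call advances the clock by 0.05 s.

```bash
cat > avg.py <<'E'
import numpy as np
from workcell import bot, grab_frame
from scipy.spatial.transform import Rotation as R
a=[]
for i in range(8):
    grab_frame("top"); s=bot.observe(); M=R.from_euler('xyz',s['tool_rot']); a.append(np.r_[s['force'],M.inv().apply(s['moment'])])
a=np.array(a);print('t',s['clock'],'pos',s['position'].round(4),'mean F,Mtool',a.mean(0).round(3),'sem',(a.std(0)/8**.5).round(3),'My',a[:,4].round(3))
E
python3 avg.py
```

```text
t 7.875 pos [0.5372 0.1081 0.153 ] mean F,Mtool [-1.770e-01 -8.800e-02 -9.397e+00 -2.000e-02 -9.300e-02  1.000e-03] sem [0.15  0.201 0.159 0.008 0.006 0.008] My [-0.115 -0.087 -0.079 -0.119 -0.092 -0.078 -0.073 -0.101]
```

Request:
{"api": "move_arm", "payload": {"jaw": [255,255,255,255,255,255,255,255,255,255], "dp": [[0,0,0],[0,0,0],[0,0,0],[0,0,0],[0,0,0],[0,0,0],[0,0,0],[0,0,0],[0,0,0],[0,0,0]], "rotation": [[0,0.05,0],[0,0.05,0],[0,0,0],[0,0,0],[0,0,0],[0,-0.03,0],[0,-0.03,0],[0,-0.03,0],[0,-0.01,0],[0,0,0]]}}

```text
clock: 9.12
position: [0.5364, 0.1086, 0.1537]
tool_rot: [3.141, 0.001, 2.922]
force: [0.4, -0.8, -9.2]
grip_width: 0.0583
```

```bash
python3 avg.py
```

```text
t 9.525 pos [0.5373 0.1078 0.1527] mean F,Mtool [ 0.017 -0.101 -9.364  0.011  0.068 -0.   ] sem [0.156 0.239 0.099 0.009 0.01  0.013] My [0.048 0.045 0.123 0.041 0.04  0.077 0.082 0.086]
```

The averaged My is −0.093 with one end low and +0.068 with the other, a difference of 0.16 N m, so red holds the ball. I'll shake it again with longer strokes and confirm with the opposite tilt.

Request:
{"api": "move_arm", "payload": {"jaw": [255,255,255,255,255,255,255,255,255,255], "dp": [[0.05,0,0],[-0.05,0,0],[-0.05,0,0],[0.05,0,0],[0.05,0,0],[-0.05,0,0],[-0.05,0,0],[0.05,0,0],[0.05,0,0],[-0.05,0,0]], "rotation": [[0,0,0],[0,0,0],[0,0,0],[0,0,0],[0,0,0],[0,0,0],[0,0,0],[0,0,0],[0,0,0],[0,0,0]]}}

```text
clock: 10.78
position: [0.5317, 0.1089, 0.152]
tool_rot: [-3.14, -0.007, 2.924]
force: [2.4, 1.1, -8.2]
grip_width: 0.0586
```

Request:
{"api": "move_arm", "payload": {"jaw": [255,255,255,255,255,255,255,255,255,255], "dp": [[0,0,0],[0,0,0],[0,0,0],[0,0,0],[0,0,0],[0,0,0],[0,0,0],[0,0,0],[0,0,0],[0,0,0]], "rotation": [[0,-0.05,0],[0,-0.05,0],[0,0,0],[0,0,0],[0,0,0],[0,0.03,0],[0,0.03,0],[0,0.03,0],[0,0.01,0],[0,0,0]]}}

```text
clock: 12.02
position: [0.5384, 0.1061, 0.1524]
tool_rot: [-3.14, -0.009, 2.917]
force: [0.7, -0.3, -9.2]
grip_width: 0.0583
```

```bash
python3 avg.py; python3 go.py 0.575 0.326 0.13 167.4
```

```text
t 12.425 pos [0.5374 0.1076 0.1527] mean F,Mtool [ 1.950e-01  3.870e-01 -9.224e+00  5.000e-03 -1.230e-01 -8.000e-03] sem [0.149 0.175 0.154 0.01  0.007 0.007] My [-0.132 -0.089 -0.101 -0.121 -0.146 -0.132 -0.109 -0.156]
t 12.43 pos [0.5374 0.1076 0.1527] rpy [-179.88   -0.52  167.28] q [-0.31  0.51  0.01  1.87 -0.01  0.77  1.06] w 0.0585 F [-0.    1.56 -8.73] M_tool [-0.008 -0.156 -0.029]
shift first (units): [0.0139 0.2767 0.028 ] mm 222.78180079661115  turn (pi): [-0.0006 -0.0029 -0.0006] rows 3.7130300132768523
```

Confirmed: My is now −0.123. Moving over the mat.

Request:
{"api": "move_arm", "payload": {"jaw": [255,255,255,255,255,255,255,255,255], "dp": [[0.001,0.03,0],[0.002,0.045,0.006],[0.002,0.05,0.006],[0.002,0.05,0.006],[0.002,0.05,0.006],[0.002,0.035,0.004],[0.001,0.017,0],[0,0,0],[0,0,0]], "rotation": [[0,0,0],[0,0,0],[0,0,0],[0,0,0],[0,0,0],[0,0,0],[0,0,0],[0,0,0],[0,0,0]]}}

```text
clock: 13.55
position: [0.5769, 0.3242, 0.13]
tool_rot: [-3.139, -0.009, 2.918]
force: [-0.5, 1.0, -8.9]
grip_width: 0.0584
```

```bash
python3 go.py 0.577 0.327 0.026 167.4
python3 - <<'E'
from workcell import *
import cv2,numpy as np
cv2.imwrite("pics/d1.png",np.vstack([cv2.resize(grab_frame("top")[100:250,60:330],None,fx=2,fy=2),cv2.resize(grab_frame("side")[60:200,130:400],None,fx=2,fy=2)]))
E
```

```text
t 13.55 pos [0.5769 0.3242 0.13  ] rpy [-179.83   -0.52  167.2 ] q [-0.61  0.69  0.01  1.57 -0.02  0.88  0.76] w 0.0584 F [-0.48  0.98 -8.94] M_tool [-0.007 -0.023 -0.019]
shift first (units): [-0.0005  0.0038  0.1299] mm 103.99942558177474  turn (pi): [-0.0009 -0.0029 -0.0011] rows 1.7333237596962459
```

View pics/d1.png

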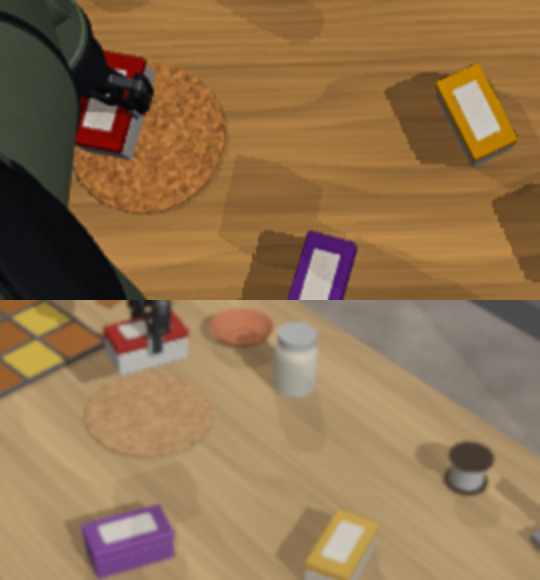

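The picture shows the red tin held level over the mat. The lid is near (112,105) and the mat centre near (150,138) in the crop; the offset is parallax from the height. Lowering gently.

Request:
{"api": "move_arm", "payload": {"jaw": [255,255,255,255,255,255,255,255], "dp": [[0,0.003,0.02],[0,0,0.035],[0,0,0.03],[0,0,0.02],[0,0,0.01],[0,0,0.005],[0,0,0],[0,0,0]], "rotation": [[0,-0.002,0],[0,0,0],[0,0,0],[0,0,0],[0,0,0],[0,0,0],[0,0,0],[0,0,0]]}}

```text
clock: 14.65
position: [0.5772, 0.3281, 0.0345]
tool_rot: [-3.14, -0.002, 2.919]
force: [0.5, -0.1, -9.4]
grip_width: 0.0586
```

```bash
python3 go.py 0.577 0.327 0.024 167.4
```

```text
t 14.65 pos [0.5772 0.3281 0.0345] rpy [-1.7992e+02 -1.4000e-01  1.6726e+02] q [-0.61  0.82  0.01  1.61 -0.01  0.71  0.75] w 0.0586 F [ 0.48 -0.08 -9.44] M_tool [ 0.021 -0.123  0.025]
shift first (units): [-0.0001 -0.0014  0.0132] mm 10.578128886954294  turn (pi): [-0.0004 -0.0008 -0.0008] rows 0.17630214811590492
```

Request:
{"api": "move_arm", "payload": {"jaw": [255,255,255,255,255], "dp": [[0,-0.001,0.004],[0,0,0.003],[0,0,0.002],[0,0,0.001],[0,0,0]], "rotation": [[0,0,0],[0,0,0],[0,0,0],[0,0,0],[0,0,0]]}}

```text
clock: 15.28
position: [0.5766, 0.3271, 0.0258]
tool_rot: [-3.139, -0.003, 2.919]
force: [-1.5, -0.6, -9.9]
grip_width: 0.0586
```

```bash
python3 go.py 0.577 0.327 0.024 167.4
```

```text
t 15.28 pos [0.5766 0.3271 0.0258] rpy [-179.88   -0.18  167.26] q [-0.61  0.83  0.01  1.61 -0.01  0.7   0.75] w 0.0586 F [-1.53 -0.57 -9.9 ] M_tool [ 0.015 -0.104 -0.033]
shift first (units): [-0.0005  0.      0.0023] mm 1.8458554422525004  turn (pi): [-0.0007 -0.001  -0.0008] rows 0.030764257370875008
```

Request:
{"api": "move_arm", "payload": {"jaw": [255,255,255,255], "dp": [[0,0,0.001],[0,0,0.001],[0,0,0.001],[0,0,0]], "rotation": [[0,0,0],[0,0,0],[0,0,0],[0,0,0]]}}

```text
clock: 15.78
position: [0.5765, 0.3271, 0.0243]
tool_rot: [-3.14, -0.003, 2.919]
force: [-6.1, -3.6, 5.5]
grip_width: 0.0588
```

```bash
python3 go.py 0.577 0.327 0.024 167.4
```

```text
t 15.78 pos [0.5765 0.3271 0.0243] rpy [-179.89   -0.18  167.26] q [-0.61  0.84  0.01  1.61 -0.01  0.7   0.75] w 0.0588 F [-6.13 -3.6   5.55] M_tool [ 0.746  0.839 -0.007]
shift first (units): [-0.0006 -0.      0.0003] mm 0.5345950323776811  turn (pi): [-0.0006 -0.001  -0.0008] rows 0.025722391989876598
```

In contact with the mat, so I'll ease the grip, open, check and retreat.

Request:
{"api": "move_arm", "payload": {"jaw": [255,255,0,0,0,0], "dp": [[0,0,-0.001],[0,0,0],[0,0,0],[0,0,0],[0,0,0],[0,0,0]], "rotation": [[0,0,0],[0,0,0],[0,0,0],[0,0,0],[0,0,0],[0,0,0]], "squeeze": 20}}

```text
clock: 16.52
position: [0.5767, 0.3271, 0.0244]
tool_rot: [-3.14, -0.003, 2.919]
force: [-0.2, 0.4, 0.2]
grip_width: 0.0858
```

```bash
python3 go.py 0.577 0.327 0.024 167.4
```

```text
t 16.52 pos [0.5767 0.3271 0.0244] rpy [-1.7989e+02 -1.7000e-01  1.6726e+02] q [-0.61  0.84  0.01  1.61 -0.01  0.7   0.75] w 0.0858 F [-0.15  0.41  0.22] M_tool [0.025 0.042 0.013]
shift first (units): [-0.0003 -0.0001  0.0004] mm 0.45904961774589487  turn (pi): [-0.0006 -0.0009 -0.0008] rows 0.024479199407997893
```

Request:
{"api": "move_arm", "payload": {"jaw": [0,0,0,0,0,0], "dp": [[0,0,-0.02],[0,0,-0.04],[0,0,-0.05],[0,0,-0.06],[0,0,-0.06],[0,0,-0.03]], "rotation": [[0,0,0],[0,0,0],[0,0,0],[0,0,0],[0,0,0],[0,0,0]]}}

```text
clock: 17.27
position: [0.578, 0.3276, 0.2365]
tool_rot: [3.141, -0.0, 2.919]
force: [0.4, -0.3, -0.4]
grip_width: 0.0851
```

Request:
{"api": "move_arm", "payload": {"jaw": [0,0,0,0,0,0,0,0,0,0], "dp": [[0.03,0.015,0],[0.06,0.028,0],[0.06,0.028,0],[0.06,0.028,0],[0.06,0.028,0],[0.06,0.028,0],[0.06,0.028,0],[0.06,0.028,0],[0.03,0.015,0],[0,0,0]], "rotation": [[0,0,0],[0,0,0],[0,0,0],[0,0,0],[0,0,0],[0,0,0],[0,0,0],[0,0,0],[0,0,0],[0,0,0]]}}

```text
clock: 18.52
position: [0.2404, 0.5896, 0.234]
tool_rot: [-3.14, -0.004, 2.923]
force: [-0.4, -0.3, -0.5]
grip_width: 0.0856
```

```bash
python3 go.py
python3 - <<'E'
from h import *
from workcell import grab_frame
t,s=grab_frame("top"),grab_frame("side")
cv2.imwrite("pics/e1.png",np.hstack([cv2.resize(t,(400,300)),cv2.resize(s,(400,300))]))
def proj(n,P):
    c=calibration(n);K=np.array(c["camera_matrix"]);q=K@(np.linalg.inv(c["T"])@np.r_[P,1])[:3];return q[:2]/q[2]
P=[.575,.326,.055]
try: print(tin(t,s,proj("top",P),proj("side",P)))
except Exception as e: print(e)
E
```

```text
t 18.52 pos [0.2404 0.5896 0.234 ] rpy [-179.94   -0.22  167.45] q [-1.25  0.54 -0.04  1.56  0.02  1.04  0.06] w 0.0856 F [-0.39 -0.33 -0.5 ] M_tool [-0.016 -0.028  0.018]
(array([0.5745, 0.3268, 0.0542]), np.float64(0.0024055338762848473), (0.03013668581843376, 0.06833115220069885), np.float32(-12.484028), array([126.6747, 162.241 ]), array([203.3205, 102.7244]), np.int32(332), np.int32(156))
```

View pics/e1.png

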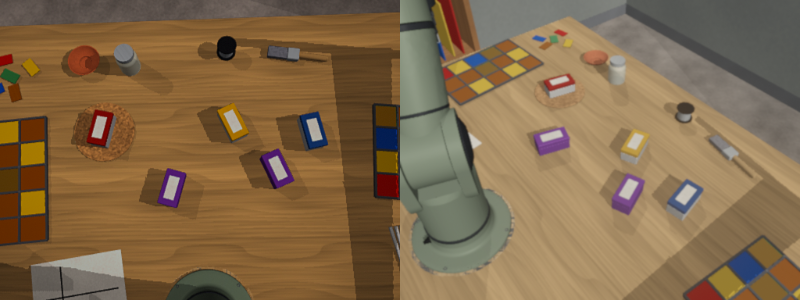

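The red tin stands upright on the mat at (101,127) in the left picture, with the yellow and blue tins untouched. It measures (0.5745, 0.3268) with its lid at 0.054 m, within 1 mm of the measured mat centre.

```bash
python3 -c "
from workcell import workorder; print(workorder.job_done())"
```

```text
the job is handed in; nothing more can be done
None
```

The red tin is the one that rattles. It now stands upright in the middle of the cork mat, and the job was handed in at about 18.6 s.

- **Finding it:** I picked up the red tin first, shook it end to end twice and rocked it both ways. The averaged moment along its length changed from −0.093 to +0.068 to −0.123 N m. That is a swing of 0.16–0.19 N m, against the 0.17 expected from the ball. The first single readings swung only about 0.04 N m, within the sensor noise, so I repeated them with averaging. As red was the one, I left the yellow and blue tins untouched.
- **Last checks:**
  - **Position:** the tin measured (0.5745, 0.3268) against a mat centre of (0.575, 0.326).
  - **Height:** its lid is at 0.054 m, and 0.055 m is expected on the mat.
  - **Surroundings:** the yellow, blue and purple tins still stand clear of the mat, and the arm is away with the gripper open and about zero force.
- **What disagreed:** the mat centre differed by about 1 cm between the rough side-view and top-view outlines. I used the cleaner top-view colour fit, whose circle radius came out at 99 mm against the true 100 mm.

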